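Step a ring gauge through two stations on a ratchet indexing table and bring it home

ROBOT

A 6-joint arm with a two-finger parallel gripper is mounted at the origin on a cart in front of the work surface, level with it; the furniture and walls round the work are solid. World frame = base frame: x ahead of the robot, y to its left, z up, the work surface at z = 0. Lengths are in m, angles in rad, forces in N, time in s.
With the tool pointing down it reaches from about 0.4 to 0.825 m from the base axis. Payload 7 kg.
Tool frame: the origin (TCP) lies between the finger pads; the fingertips stand 8 mm ahead of it and the grasp point (between the pads) lies 11 mm behind it (arm.finger_overhang is the distance from the TCP to the fingertips, in m); z points along the fingers, y is the line along which they close (so a half turn about z gives the same grasp; the last joint's range is limited). The gripper opens to 88 mm and grips with 3 to 60 N. Pads are 19 mm wide; open, the fingers measure 130 mm over their backs; the gripper's body (78 mm by 193 mm) begins 47 mm behind the grasp point.
Start: joints at [1.414, 0.359, 0.012, 0, -1.224, -0.288], TCP at [0.29, 0.609, 0.235] pointing down, gripper open.
Joint ranges: [-3.07, 3.07], [-1.43, 2.12], [-1.02, 1.25], [-3.03, 1.67], [-3.05, -0], [-3.03, 3.03]. Speed limits (rad/s): [2.39, 2.39, 3.01, 3.14, 3.14, 3.14].

INTERFACE

Orientations are given as [roll, pitch, yaw] about the fixed x, y, z axes, in that order (R = Rz(yaw) Ry(pitch) Rx(roll)).
In Python, from station import arm gives the robot as it stands.
- The arm moves only by the tool move_arm, never from a script. Its argument "rows" is text: rows parted by semicolons, each of 7 numbers parted by spaces: the turn, a rotation vector about the tool's x, y, z in degrees, then the shift along the tool's x, y, z in m, then the finger opening in m, from 0 to 0.0876. A call has 1 to 8 rows; each row shifts and turns the commanded pose from where the row before left it, along the tool's axes as they then stand; what a row does not reach is not made up. A row lasts 1/8 s, in which the tool goes at most 62.5 mm and 10.7 degrees, less where a joint would pass 70% of its speed; a pose out of reach is approached as far as the arm can. A call is refused whole if a number of a shift passes 0.0625 or a number of a turn 10.7, either way. A call with a gripper value outside its range is refused whole. The fingers move at their own pace and stop on an object; "squeeze" is the grip in N (left out, the last holds). Time passes only in rows, so rows that do not move let the fingers close. It gives the time, the measured TCP pose, the force, the opening and the grip force at its end, in the units of the state.
- arm.get_state(): the state, without advancing time (a new reading comes with each control period).
- arm.grab_frame(name): name is "side" or "top" or "wrist"; returns (picture, depth): 480x640x3 uint8, blue, green, red; 480x640 float32, m along the optical axis (not along the pixel's ray), 0 where there is no reading.
- arm.camera_model(name): a dict with "mtx" (3x3 intrinsics, pixels), "camera_from_world" (4x4, takes a point from world to camera coordinates); the wrist camera has in their place "mount" (4x4, takes a point from camera to tool coordinates, whose origin is the TCP and whose axes are the flange's). Camera axes: x right, y down, z forward; pixel columns grow to the right and rows downward; lengths in m; the calibration is good to about 2 mm. A picture is of the moment at which its call begins: read the wrist's pose just before it. camera_model takes no time and is no camera call.
- arm.job_done(): hands the job in; it is judged then, once.
The state is a dict: "t": time; "q": joint angles; "qd": joint speeds; "joint_efforts": joint torques, N m; "eef_pos": TCP position; "ee_rot": TCP orientation; "force": force on the tool from outside, world axes, zero at the start; "moment": the same for the moment, N m; "width": finger opening in m; "gripper_force": force on a finger pad.
Only numpy, scipy, OpenCV 4.12 (cv2) and the standard library are available. Lean on these libraries where they do the work, as an engineer would, in place of code of your own. Each camera call takes 0.05 s, during which the arm holds its last target. There are 200 camera calls.

TASK

The ring gauge has been probed at home, and the table may have been nudged on a little since; index it for the next two readings. Using the handle posts, turn the table anticlockwise (seen from above) one click, to the yellow mark, bring it back against the pawl so that it sits firmly there and stop for a moment, then do the same one click further at the red mark, without clicking past it. Then throw the red-balled pawl lever over outwards, turn the table clockwise fully home to its stop, and drop the pawl back in; do not force the mechanism, keep the gauge seated between its jaws, and leave the things around it where they are.

Things in the scene. Friction and masses are not known exactly. Their poses are not given: they have to be found in the camera images.
- indexer: ratchet indexing table, fixed: grey-green base plate 216 (x) by 262 (y, from -154 to +108) by 14 mm; stop blocks at +x and -x, 108 mm out, 46 mm high. Origin on the table's vertical axis at the underside, on the work surface. On it turns a dark ring, radius 77 to 97 mm, with eight saw teeth on top, 45 degrees apart, tops at z = 53 mm, round an aluminium faceplate. Pawl on the -y side, at x = 0
- faceplate (a point): centre of the aluminium faceplate's top, z = 62 mm, radius 76 mm, on the axis; turns with the table. It carries the ring gauge, four posts and near its edge a white, a yellow and a red mark: the one under the pawl's tip tells the station (white home, yellow first, red second)
- ring_gauge: steel ring gauge 58 mm across lying in the middle of the faceplate, z = 64 to 82 mm, between three small jaws (1 mm of play, 12 mm high) that reach out to radius 41 mm; origin at its underside; it must stay seated there
- index_table (a joint): table angle, rad, growing anticlockwise from above. 0: home stop; 2.6: far stop. Stays where left; about 3.5 N at a post turns it. The pawl clicks down behind a tooth as the table passes 0.765 (yellow mark), 1.551 (red mark), 2.336, then blocks turning back below that value: brought back against the pawl it sits at 0.765 or 1.551. With the pawl out it turns both ways
- pawl (a joint): pawl and lever angle, rad, about a level pin along the indexer's x at y = -124, z = 67 mm (indexer frame). 0.02 to 0.04: dropped in behind a tooth; up to 0.25 as a tooth passes under. Grows as the ball goes outwards (-y). Below about 0.48 its weight lets it fall in, above that outwards to 0.95: thrown out, stays there. About 1 N at the ball moves it
- post_a (a point): centre of the top of a handle post: black, upright, 16 mm thick, from z = 62 to 107 mm, with a collar 20 mm across, 4 mm high at its foot; 60 mm from the axis, turning with the table. At table angle 0, post a stands at -45 degrees from the indexer's x axis (anticlockwise positive), b at 45, c at 135, d at 225
- pawl_ball (a point): centre of the red ball, 24 mm across, on the pawl lever's 8 mm stem, 51 mm from the hinge pin. Indexer frame: y = -103, z = 113 mm with the pawl in; swings over the pin (ball top at z = 130 mm); y = -149, z = 111 mm when thrown out. The fork at the pin is 33 mm wide along x, its top at z = 75 mm
- post_b (a point): top of the next handle post anticlockwise, alike
- post_c (a point): top of the next handle post anticlockwise, alike
- post_d (a point): top of the next handle post anticlockwise, alike
- micrometer: micrometer lying loose beside the indexing table, 47 by 124 by 16 mm, origin at its underside; leave it alone
- wash_bottle: standing white squeeze bottle with red cap, 54 by 86 by 169 mm, origin at its underside; leave it alone
- tape: roll of tape lying flat, 100 mm across, 25 mm high, origin at its underside; leave it alone
- plug_gauge: blue-handled plug gauge lying loose, 11 by 75 by 9 mm, origin at its underside; leave it alone

How it is judged:
By the outcome, as a careful person would: the job done as asked, in the order asked, and still so for the second after the job is handed in, with the robot touching nothing.
It also fails if it takes over 72 s, if anything falls off the work surface, if the arm or the gripper's body presses on something with over 40 N, if the wrist force passes 120 N, or if a joint passes its speed limit or range.

## Working session

There is one attempt and no reset: what is moved stays moved. The work goes in short steps, Python scripts to look and compute and a tool call to move; the robot and the scene stay as the last step left them, time stands still between calls to the robot, and variables do not carry over. Pictures are saved under pics/ and viewed, at most 10 in all, crops included, and the job is handed in when it is done.

Besides the shell and the picture viewer there is one more tool, called after "Request:" in YAML: its name, and indented under it one key for each argument. move_arm: Moves the arm, as the interface text tells. Its arguments: {"type":"object","properties":{"rows":{"type":"string"},"squeeze":{"type":"number"}},"required":["rows"]}

```bash
mkdir -p pics; ls; python3 - <<'E'
from station import arm
import cv2
print(arm.get_state())
for n in ("top","side"):
    p,d=arm.grab_frame(n); cv2.imwrite(f"pics/{n}0.png",p)
    m=arm.camera_model(n); print(n,m)
print(arm.camera_model("wrist"),arm.finger_overhang)
E
```

```text
pics
{'t': 0.0, 'q': array([ 1.41413341e+00,  3.59399529e-01,  1.10394216e-02, -3.15502589e-04,
       -1.22409067e+00, -2.88080271e-01]), 'qd': array([-0.00074446, -0.00020947,  0.00084398, -0.00022867,  0.00073051,
       -0.00158347]), 'joint_efforts': array([-8.31979196e-05, -5.82719564e+01,  2.93053901e+01,  6.99709877e+00,
        7.01659505e-03, -1.52853718e-04]), 'eef_pos': array([0.29024426, 0.60888245, 0.23361228]), 'ee_rot': array([ 3.13992211e+00, -1.85723309e-04, -4.44850481e-01]), 'force': array([ 0.06218813,  0.10164641, -0.82743756]), 'moment': array([-0.07392093, -0.02632918, -0.01795734]), 'gripper_force': 0.0, 'width': 0.08758355204974674}
top {'mtx': array([[515.49455563,   0.        , 315.12433017],
       [  0.        , 515.49455563, 245.73159193],
       [  0.        ,   0.        ,   1.        ]]), 'camera_from_world': array([[ 0.01615852, -0.99974864,  0.01554244,  0.0816775 ],
       [-0.98828754, -0.01832853, -0.15149855,  0.5187489 ],
       [ 0.15174534, -0.01291241, -0.98833528,  1.36367184],
       [ 0.        ,  0.        ,  0.        ,  1.        ]])}
[... 255 characters left out ...]
   [ 0.56658297,  0.45864594, -0.68456384, -0.25272763],
       [-0.54116728, -0.41937788, -0.72887596,  1.74765087],
       [ 0.        ,  0.        ,  0.        ,  1.        ]])}
{'mtx': array([[346.06624412,   0.        , 321.10808623],
       [  0.        , 346.06624412, 238.88679678],
       [  0.        ,   0.        ,   1.        ]]), 'mount': array([[-9.31216698e-04, -9.57577605e-01, -2.88174017e-01,
         7.89531019e-02],
       [ 9.99999307e-01, -6.84140914e-04, -9.58094828e-04,
         8.20855521e-05],
       [ 7.20298515e-04, -2.88174709e-01,  9.57577578e-01,
        -1.50526296e-01],
       [ 0.00000000e+00,  0.00000000e+00,  0.00000000e+00,
         1.00000000e+00]])} 0.008
```

View pics/top0.png

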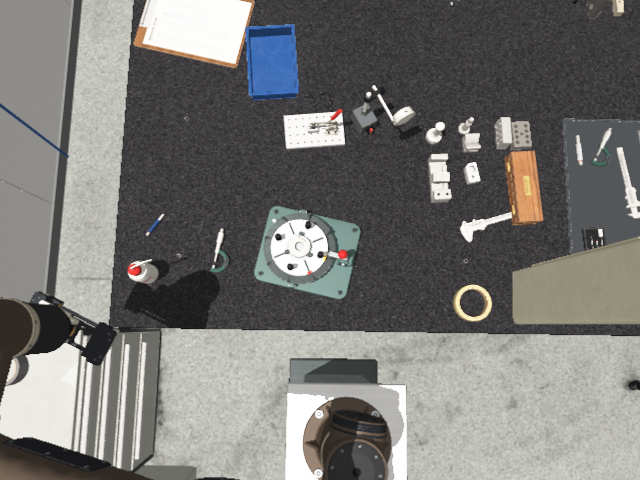

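View pics/side0.png

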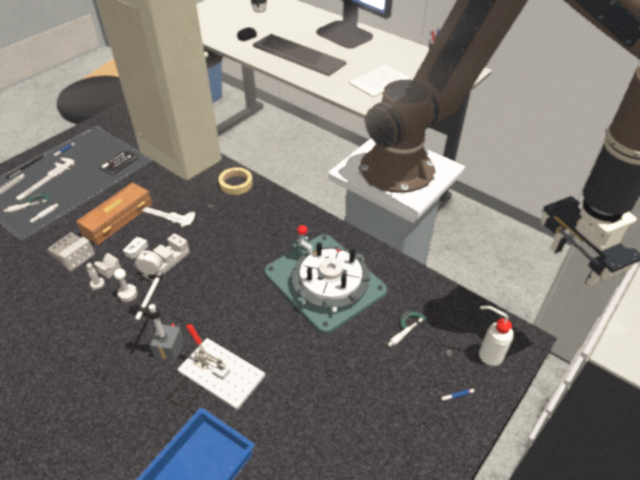

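Top view: the indexer is centred near (303,248) with the pawl ball at (343,254), on the robot's right. Side view: the ball is at (302,230). I'll enlarge both.

```bash
python3 - <<'E'
import cv2
p=cv2.imread("pics/top0.png")[200:305,245:370]
cv2.imwrite("pics/c0.png",cv2.resize(p,(750,630)[:2],interpolation=cv2.INTER_CUBIC)[:600])
E
```

```text
(no output)
```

View pics/c0.png

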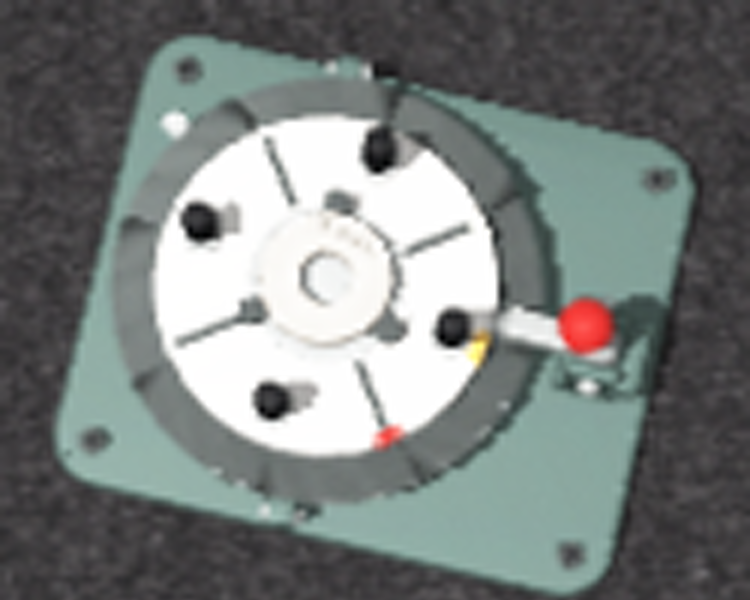

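```bash
cat > h.py <<'E'
import numpy as np, cv2
from station import arm
def ray(name,uv,z):
    m=arm.camera_model(name);T=m["camera_from_world"];R,t=T[:3,:3],T[:3,3]
    d=R.T@np.linalg.inv(m["mtx"])@np.r_[uv,1.];c=-R.T@t
    return (c+d*(z-c[2])/d[2])
def wray(uv,z,pos,rpy):
    from scipy.spatial.transform import Rotation as Ro
    m=arm.camera_model("wrist");R=Ro.from_euler("xyz",rpy).as_matrix()
    M=m["mount"];d=R@M[:3,:3]@np.linalg.inv(m["mtx"])@np.r_[uv,1.];c=R@M[:3,3]+pos
    return c+d*(z-c[2])/d[2]
E
python3 - <<'E'
from h import *
f=lambda x,y,z:ray("top",((x+.5)/6+245-.5,(y+.5)/6+200-.5),z)
P=np.array([f(*p,.107) for p in [(453,327),(379,149),(200,221),(270,400)]])
c=P.mean(0);print("posts",P.round(4),c.round(4))
for p in P: v=p-c;print(np.hypot(*v[:2]).round(4),np.degrees(np.arctan2(v[1],v[0])))
print("plate c",f(326,286,.062))
for p in [(478,350),(388,437)]:
    v=f(*p,.062)-c;print("mark",np.hypot(*v[:2]),np.degrees(np.arctan2(v[1],v[0])))
S=np.array([f(*p,.014) for p in [(188,68),(658,178),(571,553),(96,438)]])
print("screws",S.round(4),S.mean(0))
for i in range(4):
    v=S[(i+1)%4]-S[i];print(np.degrees(np.arctan2(v[1],v[0])),np.linalg.norm(v))
b=f(587,325,.113);v=b-c;print("ball",b,np.hypot(*v[:2]),np.degrees(np.arctan2(v[1],v[0])))
E
```

```text
posts [[0.4852 0.0784 0.107 ]
 [0.5626 0.1117 0.107 ]
 [0.5294 0.1884 0.107 ]
 [0.4522 0.1563 0.107 ]] [0.5074 0.1337 0.107 ]
0.0595 -111.82486248862756
0.0594 -21.755785274901182
0.059 68.0298147486338
0.0596 157.6770054452423
plate c [0.50879667 0.13421787 0.062     ]
mark 0.07243803036035557 -111.09968118721554
mark 0.07142756037232831 -156.67072117917886
screws [[ 0.6175  0.2015  0.014 ]
 [ 0.5696 -0.0179  0.014 ]
 [ 0.395   0.021   0.014 ]
 [ 0.4438  0.2387  0.014 ]] [0.50646815 0.11081881 0.014     ]
-102.31957916515967 0.22462600093363805
167.43847477491022 0.17879215223404255
77.38365874101208 0.22318082188213062
-12.095996305916946 0.17763595617945815
ball [0.48632039 0.02111932 0.113     ] 0.11451375190634727 -100.59061560611913
```

Top view, enlarged: the post tops are at about (453,327), (379,149), (200,221) and (270,400) in the crop, with yellow at (478,350), red at (388,437) and the ball at (587,325). That gives an axis at (0.5077, 0.1338), an indexer yaw of about -12.4°, and a table angle of about 0.62 (nudged on, pawl riding a tooth). I'll use post b, the one farthest from the pawl, at world angle 68°.

Request:
move_arm:
  rows: "0 0 0 0.0497 0.0344 0 0.04;0 0 0 0.0497 0.0344 0 0.04;0 0 0 0.0497 0.0344 0 0.04;0 0 0 0.0497 0.0344 0 0.04;0 0 0 0.0497 0.0344 0 0.04;0 0 0 0.0497 0.0344 0 0.04;0 0 0 0.0497 0.0344 0 0.04;0 0 0 0.0497 0.0344 0 0.04"
  squeeze: 8

```text
t: 1.1
eef_pos: [0.5314, 0.188, 0.2345]
ee_rot: [3.142, 0.0, -0.445]
force: [0.2, 0.7, 0.8]
width: 0.0401
gripper_force: 0.0
```

Request:
move_arm:
  rows: "0 0 10.7 0 0 0 0.04;0 0 10.7 0 0 0 0.04;0 0 10.7 0 0 0 0.04;0 0 10.7 0 0 0 0.04;0 0 10.7 0 0 0 0.04;0 0 10.7 0 0 0 0.04;0 0 10.7 0 0 0 0.04;0 0 10.7 0 0 0 0.04"

```text
t: 2.1
eef_pos: [0.5307, 0.1897, 0.2342]
ee_rot: [3.141, -0.001, -1.945]
force: [0.0, -0.0, 0.2]
width: 0.0402
gripper_force: 0.0
```

```bash
python3 - <<'E'
from h import *
s=arm.get_state();print(s["eef_pos"],s["ee_rot"])
p,d=arm.grab_frame("wrist");cv2.imwrite("pics/w1.png",p)
E
```

```text
[0.53068996 0.18966741 0.23418776] [ 3.14106069e+00 -5.58255195e-04 -1.94506156e+00]
```

View pics/w1.png

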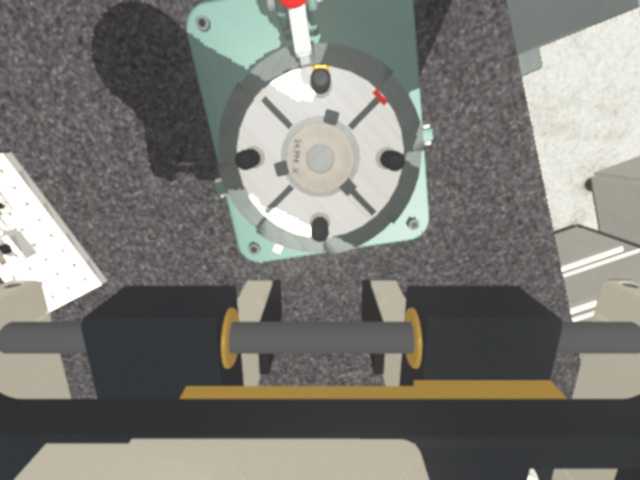

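The wrist view has post tops at about b (319,233), d (320,77), a (243,157) and c (397,161), with the pawl tip by the yellow mark at (320,68).

```bash
python3 - <<'E'
from h import *
pos=np.array([0.53068996,0.18966741,0.23418776]);r=[3.14106,-.00056,-1.94506]
P=np.array([wray(u,.107,pos,r) for u in [(320,77),(243,157),(319,233),(397,161)]])
c=P.mean(0);print(P.round(4),c)
for p in P: v=p-c;print(np.hypot(*v[:2]),np.degrees(np.arctan2(v[1],v[0])))
b=wray((293,0),.113,pos,r);print(b)
for u in [(320,68),(380,97)]:
    v=wray(u,.062,pos,r)-c;print(np.hypot(*v[:2]),np.degrees(np.arctan2(v[1],v[0])))
E
```

```text
[[0.4888 0.0786 0.107 ]
 [0.5659 0.1098 0.107 ]
 [0.5333 0.1891 0.107 ]
 [0.4547 0.1569 0.107 ]] [0.51069846 0.13360548 0.107     ]
0.05919012370393661 -111.70534510066037
0.06012164387911932 -23.29882694693834
0.0599147402705141 67.80572665172761
0.06061710032250077 157.39721606645918
[0.48858999 0.02821301 0.113     ]
0.0727202918162368 -111.56176656631594
0.07209921612841451 -157.73941459300627
```

Request:
move_arm:
  rows: "0 0 0 0 0 0.05 0.04;0 0 0 0 0 0.05 0.04;0 0 0 0 0 0.03 0.04;0 0 0 0 0 0.018 0.04;0 0 0 0 0 0 0;0 0 0 0 0 0 0;0 0 0 0 0 0 0"
  squeeze: 8

```text
t: 3.02
eef_pos: [0.5318, 0.1902, 0.0877]
ee_rot: [-3.14, 0.002, -1.938]
force: [1.3, 0.6, -0.6]
width: 0.0156
gripper_force: 7.6
```

Request:
move_arm:
  rows: "0 0 -2.6 0.0001 0.0028 0 0;0 0 -2.6 0.0001 0.0028 0 0;0 0 -2.6 0.0001 0.0028 0 0;0 0 -2.6 0.0001 0.0028 0 0;0 0 0 0 0 0 0"

```text
t: 3.65
eef_pos: [0.521, 0.1932, 0.0877]
ee_rot: [-3.14, 0.002, -1.757]
force: [1.3, -0.1, 2.7]
width: 0.0157
gripper_force: 8.0
```

```bash
cat >> h.py <<'E'
def ang(c=(.5092,.1337),y0=-12.4):
    s=arm.get_state();v=s["eef_pos"][:2]-np.array(c);a=np.degrees(np.arctan2(v[1],v[0]))
    print("r",np.hypot(*v).round(4),"theta",np.radians(a-y0-45).round(4),"yaw err",np.round((np.degrees(s["ee_rot"][2])-a+360)%360-180,2),"F rad,tan,z",np.round([s["force"][:2]@v/np.hypot(*v),s["force"][:2]@np.array([-v[1],v[0]])/np.hypot(*v),s["force"][2]],2),"mom",s["moment"].round(2),s["t"],s["gripper_force"])
def shot(name,fn,box=None,k=1):
    p,d=arm.grab_frame(name)
    if box: x0,x1,y0,y1=box;p=cv2.resize(p[y0:y1,x0:x1],None,fx=k,fy=k,interpolation=cv2.INTER_CUBIC)
    cv2.imwrite("pics/"+fn,p)
E
python3 -c "
from h import *
ang();shot('side','s2.png',(280,380,215,315),6)"
```

```text
r 0.0607 theta 0.8059 yaw err 0.56 F rad,tan,z [ 0.18 -1.33  2.67] mom [ 0.08 -0.87  0.06] 3.65 8.002198019530624
```

View pics/s2.png

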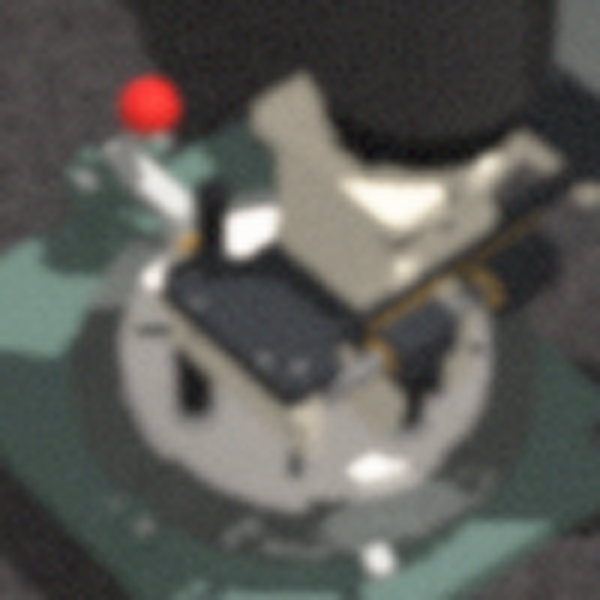

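The side crop shows the ball at about (150,105), so the lever has moved inward from its first position. I'll work out the pawl angle from the ball's centroid.

```bash
cat >> h.py <<'E'
def pawl(name="side",img=None,c=(.5092,.1337),y0=-12.4):
    p=img if img is not None else arm.grab_frame(name)[0]
    x0,x1,y0_,y1=(285,325,210,260) if name=="side" else (325,375,235,280)
    q=p[y0_:y1,x0:x1].astype(int);m=(q[...,2]>150)&(q[...,1]<90)&(q[...,0]<90)
    v,u=np.nonzero(m);uv=np.array([u.mean()+x0,v.mean()+y0_])
    M=arm.camera_model(name);T=M["camera_from_world"];a=np.radians(y0);best=[]
    for k in np.arange(-.1,1.1,.01):
        th=np.arctan2(21,46)+.03-k;Y=-.124+.051*np.sin(th);Z=.067+.051*np.cos(th)
        w=np.array([c[0]-np.sin(a)*Y,c[1]+np.cos(a)*Y,Z,1]);x=M["mtx"]@(T@w)[:3];best.append((np.linalg.norm(x[:2]/x[2]-uv),k))
    print(name,"ball px",uv.round(1),m.sum(),"pawl (px err, angle)",np.round(min(best),2))
E
python3 -c "
from h import *
for n in ('side','top'): pawl(n,cv2.imread(f'pics/{n}0.png'))
pawl('side');pawl('top');"
```

```text
side ball px [302.1 229. ] 70 pawl (px err, angle) [0.86 0.26]
top ball px [342.3 253.8] 61 pawl (px err, angle) [0.42 0.27]
side ball px [304.4 232. ] 74 pawl (px err, angle) [0.83 0.06]
top ball px [338.4 253. ] 60 pawl (px err, angle) [0.5  0.06]
```

The pawl has dropped at the yellow mark. Now back gently against it.

Request:
move_arm:
  rows: "0 0 0.8 0 -0.0008 0 0;0 0 0.8 0 -0.0008 0 0;0 0 0 0 0 0 0"

```text
t: 4.18
eef_pos: [0.522, 0.193, 0.0875]
ee_rot: [-3.141, 0.001, -1.786]
force: [-2.0, 1.6, 8.2]
width: 0.0155
gripper_force: 8.0
```

```bash
python3 -c "
from h import *
ang()"
```

```text
r 0.0606 theta 0.7894 yaw err -0.14 F rad,tan,z [1.16 2.34 8.16] mom [0.58 0.61 0.06] 4.175 8.001590589119587
```

Request:
move_arm:
  rows: "0 0 0.6 0 -0.0006 0 0;0 0 0 0 0 0 0"

```text
t: 4.42
eef_pos: [0.5225, 0.1929, 0.0876]
ee_rot: [-3.141, 0.001, -1.796]
force: [-2.0, 1.4, 8.6]
width: 0.0157
gripper_force: 8.0
```

Request:
move_arm:
  rows: "0 0 0.6 0 -0.0006 0 0;0 0 0 0 0 0 0"

```text
t: 4.68
eef_pos: [0.5231, 0.1927, 0.0875]
ee_rot: [-3.141, 0.001, -1.807]
force: [-2.4, 0.4, 7.8]
width: 0.0157
gripper_force: 8.0
```

```bash
python3 -c "
from h import *
ang()"
```

```text
r 0.0607 theta 0.7708 yaw err -0.27 F rad,tan,z [-0.14  2.38  7.82] mom [0.64 0.68 0.1 ] 4.675 8.001343683572486
```

Request:
move_arm:
  rows: "0 0 0.5 0 -0.0005 0 0;0 0 0 0 0 0 0"

```text
t: 4.92
eef_pos: [0.5236, 0.1926, 0.0875]
ee_rot: [-3.141, 0.001, -1.815]
force: [-2.1, 1.2, 8.8]
width: 0.0155
gripper_force: 8.0
```

Request:
move_arm:
  rows: "0 0 0.5 0 -0.0005 0 0;0 0 0 0 0 0 0"

```text
t: 5.18
eef_pos: [0.524, 0.1925, 0.0875]
ee_rot: [-3.141, 0.001, -1.824]
force: [-1.6, 1.1, 9.0]
width: 0.0151
gripper_force: 8.0
```

```bash
python3 -c "
from h import *
ang()"
```

```text
r 0.0606 theta 0.7548 yaw err -0.36 F rad,tan,z [0.68 1.85 9.  ] mom [0.71 0.83 0.1 ] 5.175 8.001087961310986
```

Request:
move_arm:
  rows: "0 0 0.5 0 -0.0005 0 0;0 0 0 0 0 0 0"

```text
t: 5.42
eef_pos: [0.5241, 0.1924, 0.0875]
ee_rot: [3.141, 0.001, -1.833]
force: [-4.6, 2.4, 9.4]
width: 0.0154
gripper_force: 8.0
```

Request:
move_arm:
  rows: "0 0 0.5 0 -0.0005 0 0;0 0 0 0 0 0 0"

```text
t: 5.68
eef_pos: [0.5242, 0.1923, 0.0874]
ee_rot: [3.141, 0.001, -1.842]
force: [-6.6, 3.7, 9.9]
width: 0.0155
gripper_force: 8.0
```

```bash
python3 -c "
from h import *
ang();pawl('side')"
```

```text
r 0.0604 theta 0.7516 yaw err -1.19 F rad,tan,z [1.94 7.3  9.88] mom [1.35 2.3  0.02] 5.675 8.00133994402131
side ball px [304.6 232.2] 76 pawl (px err, angle) [0.86 0.05]
```

Seated against the pawl: tangential load is 7 N and motion has stopped. Hold for a moment, then go on.

Request:
move_arm:
  rows: "0 0 0 0 0 0 0;0 0 0 0 0 0 0;0 0 0 0 0 0 0;0 0 0 0 0 0 0;0 0 0 0 0 0 0;0 0 0 0 0 0 0;0 0 0 0 0 0 0;0 0 0 0 0 0 0"

```text
t: 6.72
eef_pos: [0.5242, 0.1923, 0.0874]
ee_rot: [3.141, 0.001, -1.842]
force: [-6.3, 2.5, 10.8]
width: 0.0158
gripper_force: 8.0
```

Request:
move_arm:
  rows: "0 0 -2 0 0.002 0 0;0 0 -4 0.0001 0.0042 0 0;0 0 -4 0.0002 0.0042 0 0;0 0 -4 0.0002 0.0042 0 0;0 0 -4 0.0001 0.0042 0 0;0 0 -4 0.0002 0.0042 0 0;0 0 -4 0.0001 0.0042 0 0;0 0 -4 0.0001 0.0042 0 0"

```text
t: 7.72
eef_pos: [0.4946, 0.1918, 0.0874]
ee_rot: [-3.14, -0.0, -1.315]
force: [3.3, -4.9, 5.6]
width: 0.0157
gripper_force: 8.0
```

```bash
python3 -c "
from h import *
ang();pawl('side')"
```

```text
r 0.0599 theta 1.2472 yaw err 0.59 F rad,tan,z [-5.57 -2.    5.62] mom [-1.37 -1.75 -0.02] 7.725 8.00180004502181
side ball px [302.7 229.7] 75 pawl (px err, angle) [0.9  0.21]
```

Request:
move_arm:
  rows: "0 0 -3.7 0 0.0038 0 0;0 0 -3.7 0 0.0038 0 0;0 0 -3.7 0 0.0038 0 0;0 0 -3.7 0 0.0038 0 0;0 0 -2.8 0 0.003 0 0;0 0 0 0 0 0 0"

```text
t: 8.52
eef_pos: [0.4777, 0.1843, 0.0873]
ee_rot: [-3.141, -0.002, -1.01]
force: [6.6, -7.2, 6.2]
width: 0.0155
gripper_force: 8.0
```

```bash
python3 -c "
from h import *
ang();pawl('side')"
```

```text
r 0.0596 theta 1.5579 yaw err 0.3 F rad,tan,z [-9.62 -1.79  6.21] mom [-2.61 -2.13 -0.02] 8.525 8.00042123766616
side ball px [304.6 232.2] 75 pawl (px err, angle) [0.91 0.05]
```

Request:
move_arm:
  rows: "0 0 0.5 0.0008 -0.0005 0 0;0 0 0.5 0.0008 -0.0005 0 0;0 0 0 0 0 0 0"

```text
t: 8.95
eef_pos: [0.4783, 0.1843, 0.0872]
ee_rot: [3.141, 0.0, -1.028]
force: [-3.5, -0.7, 10.3]
width: 0.0158
gripper_force: 8.0
```

Request:
move_arm:
  rows: "0 0 0.5 0 -0.0005 0 0;0 0 0 0 0 0 0"

```text
t: 9.2
eef_pos: [0.4786, 0.1845, 0.0872]
ee_rot: [3.141, 0.0, -1.037]
force: [-2.7, -0.1, 9.9]
width: 0.0154
gripper_force: 8.0
```

```bash
python3 -c "
from h import *
ang();pawl('side')"
```

```text
r 0.0593 theta 1.5433 yaw err -0.43 F rad,tan,z [1.34 2.35 9.92] mom [-0.12  1.31  0.04] 9.2 8.001592292566784
side ball px [304.6 232.2] 75 pawl (px err, angle) [0.91 0.05]
```

Request:
move_arm:
  rows: "0 0 0.5 0 -0.0005 0 0;0 0 0 0 0 0 0"

```text
t: 9.5
eef_pos: [0.4791, 0.1848, 0.0872]
ee_rot: [3.141, 0.0, -1.046]
force: [-3.6, -0.7, 9.8]
width: 0.0153
gripper_force: 8.0
```

Request:
move_arm:
  rows: "0 0 0.5 0 -0.0005 0 0;0 0 0 0 0 0 0"

```text
t: 9.75
eef_pos: [0.4794, 0.185, 0.0872]
ee_rot: [3.141, 0.0, -1.054]
force: [-4.1, -0.5, 10.0]
width: 0.0155
gripper_force: 8.0
```

```bash
python3 -c "
from h import *
ang()"
```

```text
r 0.0593 theta 1.5285 yaw err -0.58 F rad,tan,z [ 1.62  3.77 10.  ] mom [-0.18  1.42  0.05] 9.75 8.00182063918328
```

Request:
move_arm:
  rows: "0 0 0.5 0 -0.0005 0 0;0 0 0 0 0 0 0"

```text
t: 10.0
eef_pos: [0.4794, 0.185, 0.0871]
ee_rot: [3.14, -0.0, -1.063]
force: [-4.2, -0.4, 10.9]
width: 0.0161
gripper_force: 8.0
```

Request:
move_arm:
  rows: "0 0 0.5 0 -0.0005 0 0;0 0 0 0 0 0 0"

```text
t: 10.25
eef_pos: [0.4795, 0.1849, 0.087]
ee_rot: [3.139, -0.0, -1.072]
force: [-6.8, -2.4, 12.3]
width: 0.0157
gripper_force: 8.0
```

```bash
python3 -c "
from h import *
ang()"
```

```text
r 0.0592 theta 1.5281 yaw err -1.57 F rad,tan,z [ 1.35  7.05 12.29] mom [-0.45  2.27  0.03] 10.25 8.004648770515814
```

Seated at red with 7 N. Hold, then release and rise.

Request:
move_arm:
  rows: "0 0 0 0 0 0 0;0 0 0 0 0 0 0;0 0 0 0 0 0 0;0 0 0 0 0 0 0;0 0 0 0 0 0 0;0 0 0 0 0 0 0;0 0 0 0 0 0 0;0 0 0 0 0 0 0"

```text
t: 11.25
eef_pos: [0.4794, 0.1848, 0.087]
ee_rot: [3.139, -0.0, -1.072]
force: [-5.7, -1.5, 12.5]
width: 0.0157
gripper_force: 8.0
```

Request:
move_arm:
  rows: "0 0 0 0 0 0 0.04;0 0 0 0 0 0 0.04;0 0 0 0 0 0 0.04;0 0 0 0 0 -0.03 0.04;0 0 0 0 0 -0.04 0.04;0 0 10.2 0 0 -0.04 0;0 0 10.2 0 0 -0.003 0;0 0 0 0 0 0 0"

```text
t: 12.25
eef_pos: [0.4807, 0.1858, 0.1999]
ee_rot: [-3.141, 0.001, -1.426]
force: [-1.3, 0.5, 0.8]
width: 0.0157
gripper_force: 0.0
```

```bash
python3 - <<'E'
from h import *
pawl('side')
s=arm.get_state();print(s["eef_pos"],np.degrees(s["ee_rot"]),s["width"])
a=np.radians(-12.4);c=np.array([.5092,.1337])
f=lambda x,y:c+np.array([np.cos(a)*x-np.sin(a)*y,np.sin(a)*x+np.cos(a)*y])
yaw=s["ee_rot"][2]
for n,y in (("in",-.072),("out",-.19)):
    d=f(0,y)-s["eef_pos"][:2];print(n,f(0,y),"tool xy",d@[np.cos(yaw),np.sin(yaw)],d@[np.sin(yaw),-np.cos(yaw)])
shot("top","t3.png",(245,370,200,300),6)
E
```

```text
side ball px [304.7 232.2] 74 pawl (px err, angle) [0.93 0.05]
[0.4804754  0.18558739 0.19922474] [ 1.79973427e+02 -8.87301982e-05 -8.15690482e+01] 0.01158868006970468
in [0.49373906 0.0633796 ] tool xy 0.12283180614034184 0.004797472884580764
out [ 0.46840029 -0.05186773] tool xy 0.23311858358805998 0.04675967873934362
```

View pics/t3.png

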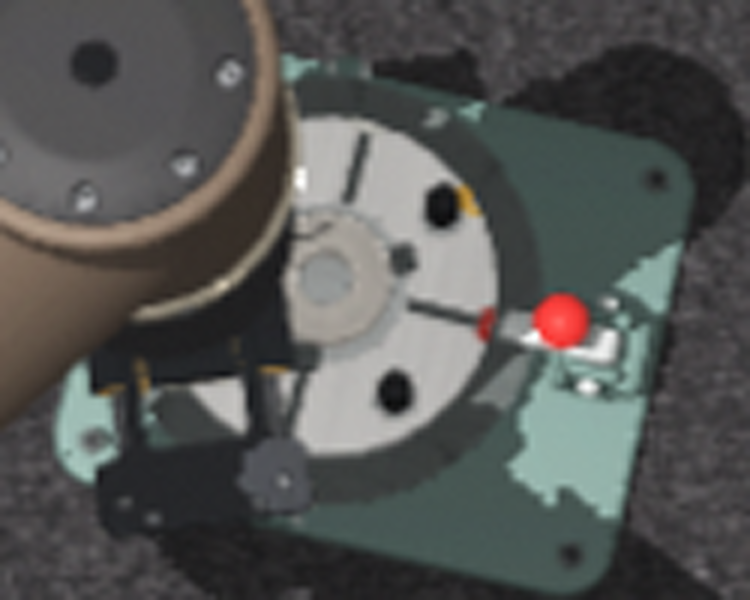

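The red mark at crop (487,323) sits under the pawl tip, and the ball is at (562,320). Next, to the inner side of the ball.

Request:
move_arm:
  rows: "0 0 0 0.041 0.0016 0 0;0 0 0 0.041 0.0016 0 0;0 0 0 0.041 0.0016 0 0;0 0 10.4 0 0 0 0;0 0 10.4 0 0 0.02 0;0 0 0 0 0 0.034 0;0 0 0 0 0 0.034 0;0 0 0 0 0 0 0"

```text
t: 13.35
eef_pos: [0.4915, 0.0622, 0.1089]
ee_rot: [3.136, -0.004, -1.788]
force: [-0.7, 0.4, 0.6]
width: 0.0005
gripper_force: 0.0
```

```bash
cat >> h.py <<'E'
def ind(c=(.5092,.1337),y0=-12.4):
    s=arm.get_state();a=np.radians(y0);v=s["eef_pos"][:2]-np.array(c);R=np.array([[np.cos(a),np.sin(a)],[-np.sin(a),np.cos(a)]])
    print("indexer xy",(R@v).round(4),"z",s["eef_pos"][2].round(4),"yaw",(np.degrees(s["ee_rot"][2])-y0).round(1),"F",(R@s["force"][:2]).round(1),s["force"][2].round(1),"t",s["t"],"w",s["width"].round(4))
E
python3 -c "
from h import *
ind();pawl('side');shot('side','s4.png',(270,390,200,300),6)"
```

```text
Traceback (most recent call last):
  File "h.py", line 31, in ind
    print("indexer xy",(R@v).round(4),"z",s["eef_pos"][2].round(4),"yaw",(np.degrees(s["ee_rot"][2])-y0).round(1),"F",(R@s["force"][:2]).round(1),s["force"][2].round(1),"t",s["t"],"w",s["width"].round(4))
                                                                                                                                                                                        ^^^^^^^^^^^^^^^^
AttributeError: 'float' object has no attribute 'round'
```

```bash
sed -i 's/s\["width"\].round(4)/round(s["width"],4)/' h.py
python3 -c "
from h import *
ind();pawl('side')"
```

```text
indexer xy [-0.002  -0.0736] z 0.1089 yaw -90.1 F [-0.8  0.2] 0.6 t 13.35 w 0.0005
side ball px [nan nan] 0 pawl (px err, angle) [ nan -0.1]h.py:23: RuntimeWarning: Mean of empty slice.
  v,u=np.nonzero(m);uv=np.array([u.mean()+x0,v.mean()+y0_])
  ret = ret.dtype.type(ret / rcount)
```

Request:
move_arm:
  rows: "0 0 0 0.005 0 0 0;0 0 0 0.005 0 0 0;0 0 0 0.005 0 0 0;0 0 0 0.005 0 0 0"

```text
t: 13.9
eef_pos: [0.4896, 0.0436, 0.1123]
ee_rot: [-3.14, 0.001, -1.79]
force: [-0.0, 0.2, -0.5]
width: 0.0008
gripper_force: 0.3
```

Request:
move_arm:
  rows: "0 0 0 0.006 0 0 0;0 0 0 0.006 0 0 0;0 0 0 0.006 0 0 0;0 0 0 0 0 0 0"

```text
t: 14.4
eef_pos: [0.4848, 0.0254, 0.1114]
ee_rot: [3.141, -0.001, -1.791]
force: [-0.3, -1.3, 0.9]
width: 0.0003
gripper_force: 0.3
```

```bash
python3 -c "
from h import *
ind();shot('side','s5.png',(270,390,200,300),6)"
```

```text
indexer xy [-0.0006 -0.111 ] z 0.1114 yaw -90.2 F [ 0.  -1.3] 0.9 t 14.4 w 0.0003
```

View pics/s5.png

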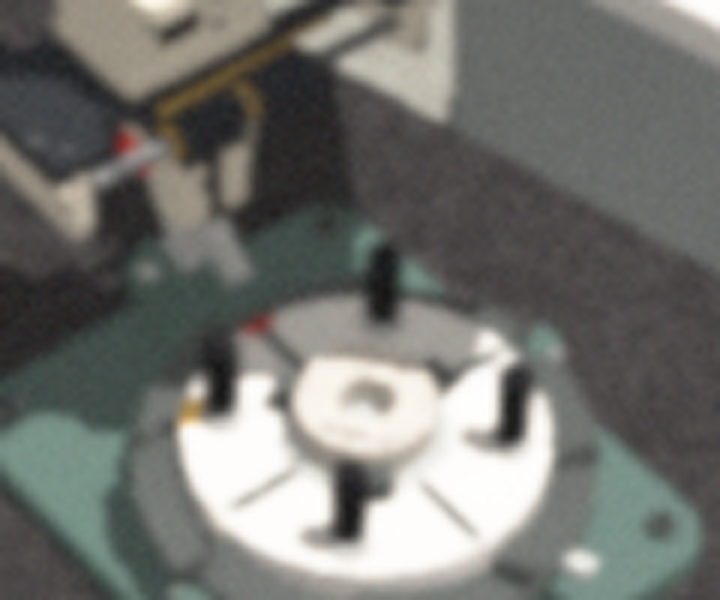

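The ball is now at crop (125,150), thrown outwards, and the pawl tip is lifted. Back off, rise, and return above post b.

Request:
move_arm:
  rows: "0 0 0 -0.02 0 0 0;0 0 0 0 0 -0.05 0;0 0 0 0 0 -0.04 0;0 0 0 -0.0448 0.0134 0 0.04;0 0 0 -0.0448 0.0134 0 0.04;0 0 0 -0.0448 0.0134 0 0.04;0 0 -10.7 0 0 0 0.04;0 0 -10.7 0 0 0 0.04"

```text
t: 15.45
eef_pos: [0.4795, 0.1876, 0.2014]
ee_rot: [3.142, 0.0, -1.409]
force: [0.2, -0.8, -0.6]
width: 0.039
gripper_force: 0.0
```

Request:
move_arm:
  rows: "0 0 -10.7 0 0 0 0.04;0 0 -10.7 0 0 0 0.04;0 0 0 0 0 0 0.04"

```text
t: 15.82
eef_pos: [0.4798, 0.1867, 0.2016]
ee_rot: [-3.141, 0.0, -1.044]
force: [-1.0, -0.2, -0.0]
width: 0.0401
gripper_force: 0.0
```

```bash
python3 -c "
from h import *
pawl('side');ang();print(arm.get_state()['eef_pos'])"
```

```text
side ball px [294.  223.2] 69 pawl (px err, angle) [0.57 0.9 ]
r 0.0604 theta 1.5117 yaw err 0.8 F rad,tan,z [-0.21 -0.32  0.48] mom [0.09 0.   0.03] 15.875 0.0
[0.47969808 0.18646137 0.20154981]
```

Request:
move_arm:
  rows: "0 0 0 0 0 0.05 0.04;0 0 0 0 0 0.04 0.04;0 0 0 0 0 0.024 0.04;0 0 0 0 0 0 0;0 0 0 0 0 0 0;0 0 0 0 0 0 0"

```text
t: 16.62
eef_pos: [0.4798, 0.186, 0.0887]
ee_rot: [-3.141, 0.0, -1.044]
force: [-3.6, -0.3, 2.6]
width: 0.0153
gripper_force: 7.5
```

Request:
move_arm:
  rows: "0 0 4 0.0001 -0.0042 0 0;0 0 4 0.0001 -0.0042 0 0;0 0 4 0.0001 -0.0042 0 0;0 0 4 0.0001 -0.0042 0 0;0 0 4 0.0001 -0.0042 0 0;0 0 4 0.0001 -0.0042 0 0;0 0 4 0.0001 -0.0042 0 0;0 0 0 0 0 0 0"

```text
t: 17.62
eef_pos: [0.508, 0.1944, 0.0887]
ee_rot: [-3.14, 0.001, -1.532]
force: [-1.2, -0.9, 5.3]
width: 0.0156
gripper_force: 8.0
```

```bash
python3 -c "
from h import *
pawl('side');ang()"
```

```text
side ball px [294.  223.2] 69 pawl (px err, angle) [0.57 0.9 ]
r 0.0607 theta 1.0212 yaw err 1.17 F rad,tan,z [-0.37  2.27  6.14] mom [-0.06  0.76 -0.03] 17.675 8.003349071368575
```

Request:
move_arm:
  rows: "0 0 4 0.0001 -0.0042 0 0;0 0 4 0.0001 -0.0042 0 0;0 0 4 0.0001 -0.0042 0 0;0 0 4 0.0001 -0.0042 0 0;0 0 4 0.0001 -0.0042 0 0;0 0 4 0.0001 -0.0042 0 0;0 0 4 0.0001 -0.0042 0 0;0 0 4 0.0001 -0.0042 0 0"

```text
t: 18.68
eef_pos: [0.5398, 0.1867, 0.0886]
ee_rot: [-3.141, 0.001, -2.091]
force: [-4.9, 0.2, 7.6]
width: 0.0155
gripper_force: 8.0
```

```bash
python3 -c "
from h import *
ang()"
```

```text
r 0.0612 theta 0.4775 yaw err 0.21 F rad,tan,z [-2.27  4.3   7.57] mom [0.17 1.72 0.  ] 18.675 7.998939337267075
```

Request:
move_arm:
  rows: "0 0 4 0.0002 -0.0042 0 0;0 0 4 0.0002 -0.0042 0 0;0 0 4 0.0002 -0.0042 0 0;0 0 4 0.0002 -0.0042 0 0;0 0 4 0.0002 -0.0042 0 0;0 0 2 0.0001 -0.002 0 0;0 0 0 0 0 0 0"

```text
t: 19.55
eef_pos: [0.5573, 0.1717, 0.0887]
ee_rot: [-3.141, 0.002, -2.474]
force: [-3.4, -0.0, 6.8]
width: 0.0153
gripper_force: 8.0
```

```bash
python3 -c "
from h import *
ang()"
```

```text
r 0.0613 theta 0.0986 yaw err 0.02 F rad,tan,z [-2.69  2.1   6.78] mom [ 0.24  0.81 -0.05] 19.55 8.000560733489692
```

Request:
move_arm:
  rows: "0 0 1.5 0.0001 -0.0016 0 0;0 0 1.5 0 -0.0016 0 0;0 0 1.5 0.0001 -0.0016 0 0;0 0 0 0 0 0 0"

```text
t: 20.05
eef_pos: [0.5601, 0.1679, 0.0887]
ee_rot: [3.141, 0.002, -2.552]
force: [-3.4, 0.8, 5.6]
width: 0.0154
gripper_force: 8.0
```

```bash
python3 -c "
from h import *
ang()"
```

```text
r 0.0613 theta 0.0232 yaw err -0.15 F rad,tan,z [-2.4   2.56  5.57] mom [ 0.55  0.95 -0.08] 20.05 8.000656102085486
```

Request:
move_arm:
  rows: "0 0 0.6 0 -0.0006 0 0;0 0 0 0 0 0 0"

```text
t: 20.3
eef_pos: [0.5603, 0.1675, 0.0886]
ee_rot: [3.141, 0.002, -2.562]
force: [-2.9, 1.5, 6.5]
width: 0.0156
gripper_force: 8.0
```

```bash
python3 -c "
from h import *
ang()"
```

```text
r 0.0613 theta 0.0157 yaw err -0.3 F rad,tan,z [-1.57  2.8   6.47] mom [ 0.76  1.11 -0.05] 20.3 8.000617589859758
```

Request:
move_arm:
  rows: "0 0 0.6 0 -0.0006 0 0;0 0 0 0 0 0 0"

```text
t: 20.55
eef_pos: [0.5606, 0.1671, 0.0887]
ee_rot: [3.141, 0.002, -2.573]
force: [-2.8, 1.3, 6.5]
width: 0.0158
gripper_force: 8.0
```

Request:
move_arm:
  rows: "0 0 0.6 0 -0.0006 0 0;0 0 0 0 0 0 0"

```text
t: 20.8
eef_pos: [0.5607, 0.1669, 0.0887]
ee_rot: [3.141, 0.002, -2.583]
force: [-5.3, 3.9, 6.8]
width: 0.0156
gripper_force: 8.0
```

```bash
python3 -c "
from h import *
ang()"
```

```text
r 0.0613 theta 0.0038 yaw err -0.81 F rad,tan,z [-2.3   6.15  6.84] mom [1.5  1.83 0.03] 20.8 8.001267776708119
```

Request:
move_arm:
  rows: "0 0 0.2 0 -0.0004 0 0;0 0 0 0 0 0 0;0 0 0 0 0 0 0"

```text
t: 21.18
eef_pos: [0.5607, 0.1669, 0.0886]
ee_rot: [3.14, 0.002, -2.586]
force: [-6.3, 5.5, 6.7]
width: 0.0154
gripper_force: 8.0
```

```bash
python3 -c "
from h import *
ang()"
```

```text
r 0.0613 theta 0.0029 yaw err -0.94 F rad,tan,z [-2.31  8.04  6.71] mom [ 2.1   2.3  -0.02] 21.175 8.001656880805967
```

Home stop reached (8 N, no further motion). Release, rise, and go round to the outer side of the ball.

Request:
move_arm:
  rows: "0 0 0 0 0 0 0.04;0 0 0 0 0 0 0.04;0 0 0 0 0 0 0.04;0 0 0 0 0 -0.04 0.04;0 0 0 0 0 -0.05 0.04;0 0 -10.7 0 0 -0.025 0;0 0 -10.7 0 0 0 0;0 0 -10.7 0 0 0 0"

```text
t: 22.18
eef_pos: [0.561, 0.1654, 0.203]
ee_rot: [-3.141, 0.001, -2.022]
force: [0.2, -0.7, -0.5]
width: 0.0155
gripper_force: 0.0
```

Request:
move_arm:
  rows: "0 0 -10.7 0 0 0 0;0 0 -3 0 0 0 0;0 0 0 0 0 0 0"

```text
t: 22.55
eef_pos: [0.5609, 0.1654, 0.2024]
ee_rot: [3.141, -0.0, -1.789]
force: [-0.2, -0.1, 0.5]
width: 0.0005
gripper_force: 0.0
```

```bash
python3 -c "
from h import *
ind();pawl('side')
shot('wrist','w6.png')"
```

```text
indexer xy [0.0437 0.042 ] z 0.2024 yaw -90.1 F [-0.2 -0.1] 0.5 t 22.55 w 0.0005
side ball px [294.6 221.4] 32 pawl (px err, angle) [2.51 0.9 ]
```

View pics/w6.png

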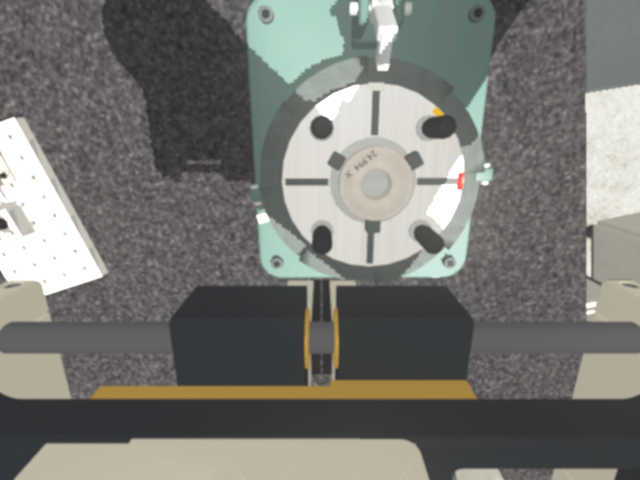

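The wrist view shows the table home, with its spoke at (375,110) under the pawl, red at (461,181) and the gauge seated at (375,184).

Request:
move_arm:
  rows: "0 0 0 0.0573 0.0109 0 0;0 0 0 0.0573 0.0109 0 0;0 0 0 0.0573 0.0109 0 0;0 0 0 0.0573 0.0109 0 0;0 0 0 0 0 0 0;0 0 0 0 0 0.045 0;0 0 0 0 0 0.045 0;0 0 0 0 0 0 0"

```text
t: 23.65
eef_pos: [0.4668, -0.049, 0.1102]
ee_rot: [3.136, -0.003, -1.789]
force: [-0.4, 0.1, 0.6]
width: 0.0004
gripper_force: 0.0
```

```bash
python3 -c "
from h import *
ind();pawl('side')"
```

```text
indexer xy [-0.0021 -0.1875] z 0.1102 yaw -90.1 F [-0.4  0.1] 0.6 t 23.65 w 0.0004
side ball px [293.7 224.1] 33 pawl (px err, angle) [0.35 0.9 ]
```

Request:
move_arm:
  rows: "0 0 0 -0.006 0 0 0;0 0 0 -0.006 0 0 0;0 0 0 -0.006 0 0 0;0 0 0 -0.006 0 0 0;0 0 0 -0.006 0 0 0;0 0 0 -0.006 0 0 0;0 0 0 -0.005 0 0 0;0 0 0 0 0 0 0"

```text
t: 24.7
eef_pos: [0.4777, -0.0084, 0.1124]
ee_rot: [3.141, -0.0, -1.788]
force: [-0.0, -0.6, 0.5]
width: 0.0002
gripper_force: 0.0
```

```bash
python3 -c "
from h import *
ind();pawl('side');pawl('top')"
```

```text
indexer xy [-0.0002 -0.1456] z 0.1124 yaw -90.1 F [ 0.1 -0.6] 0.5 t 24.7 w 0.0002
side ball px [302.  229.9] 37 pawl (px err, angle) [0.25 0.22]
top ball px [nan nan] 0 pawl (px err, angle) [ nan -0.1]h.py:23: RuntimeWarning: Mean of empty slice.
  v,u=np.nonzero(m);uv=np.array([u.mean()+x0,v.mean()+y0_])
  ret = ret.dtype.type(ret / rcount)
```

Request:
move_arm:
  rows: "0 0 0 0.03 0 0 0;0 0 0 0.01 0 -0.04 0;0 0 0 0.02 0 -0.06 0;0 0 0 0.02 0 -0.06 0;0 0 0 0 -0.05 -0.02 0;0 0 0 0 -0.06 0 0;0 0 0 0 -0.06 0 0;0 0 0 0 0 0 0"

```text
t: 25.8
eef_pos: [0.6288, -0.1241, 0.2872]
ee_rot: [3.137, -0.002, -1.79]
force: [-1.2, -0.3, -0.7]
width: 0.0004
gripper_force: 0.0
```

```bash
python3 -c "
from h import *
pawl('side');pawl('top');shot('top','t7.png',(245,370,200,300),6)"
```

```text
side ball px [304.6 232.2] 77 pawl (px err, angle) [0.91 0.05]
top ball px [nan nan] 0 pawl (px err, angle) [ nan -0.1]h.py:23: RuntimeWarning: Mean of empty slice.
  v,u=np.nonzero(m);uv=np.array([u.mean()+x0,v.mean()+y0_])
  ret = ret.dtype.type(ret / rcount)
```

View pics/t7.png

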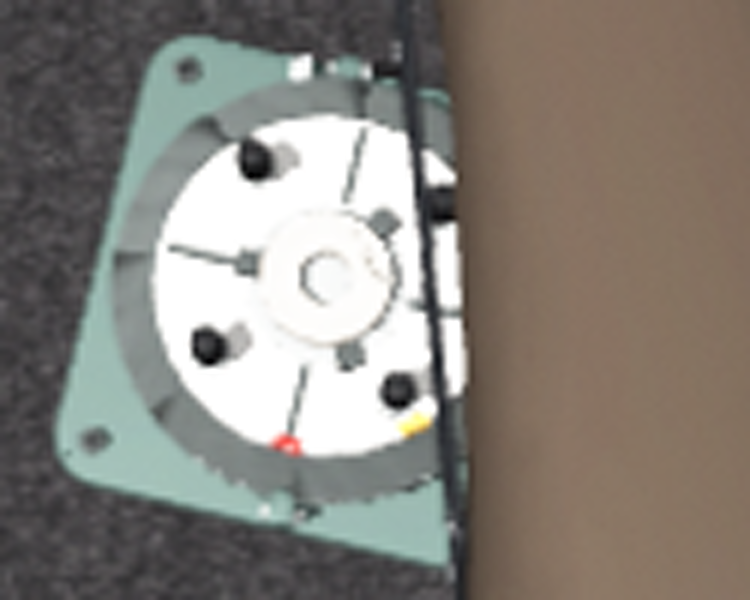

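The top view shows the table home, with the red mark at crop (287,443), the gauge at (327,277), and the pawl dropped in (same ball position as when engaged).

```bash
python3 -c "
from h import *
print(arm.job_done())"
```

```text
the job is handed in; nothing more can be done
None
```

The job is handed in: the table was seated against the pawl at yellow and then at red, the lever was thrown out, the table was turned back to its home stop, and the pawl was dropped back in, with the gauge still seated.

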